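# Power up an RF amplifier: gate, drain, then hold transmit

### The arm

A 6-joint arm with a two-finger parallel gripper is mounted at the origin on the work surface. World frame = base frame: x ahead of the robot, y to its left, z up, the work surface at z = 0. Lengths are in m, angles in rad, forces in N, time in s.
With the tool pointing down it reaches from about 0.25 to 0.725 m from the base axis. Payload 4 kg.
Tool frame: the origin (TCP) lies at the centre of the arm's flange, where the gripper is bolted on; the fingertips stand 173 mm ahead of it and the grasp point (between the pads) lies 155 mm ahead of it; z points along the fingers, y is the line along which they close (so a half turn about z gives the same grasp; the last joint's range is limited). The gripper opens to 85 mm and grips with 20 to 120 N. Pads are 22 mm wide; open, the fingers measure 114 mm over their backs; the gripper's body (76 mm by 85 mm) begins 54 mm behind the grasp point. The pads swing forward as they close: fully open they stand 13 mm farther back than shut.
Start: joints at [-1.15, 0.241, 0.005, 1.335, 0, 1.571], TCP at [0.204, -0.456, 0.405] pointing down, gripper open.
Joint ranges: [-2.72, 2.72], [-1.05, 1.87], [-1.09, 1.28], [-1.99, 2.15], [-1.42, 1.44], [-3.14, 3.14]. Speed limits (rad/s): [2.79, 2.79, 3.14, 3.14, 3.14, 3.14].

### API

Orientations are given as a unit quaternion [x, y, z, w].
In Python, from rig import manip gives the robot as it stands.
- The arm moves only by the tool carry_out, never from a script. Its argument "increments" is a list of rows, each a list of 2 entries, a list of its own where there are three numbers: the shift along the tool's x, y, z in mm, then the turn about the tool's z in rad. In form: [[[x, y, z], turn], ...]. A call has 1 to 5 rows; each row shifts and turns the commanded pose from where the row before left it, along the tool's axes as they then stand; what a row does not reach is not made up. A row lasts 1/10 s, in which the tool goes at most 50 mm and 8.59 degrees, less where a joint would pass 70% of its speed; a pose out of reach is approached as far as the arm can. A call is refused whole if a number of a shift passes 50 or a number of a turn 0.15, either way. A call with a gripper value outside its range is refused whole. "fingers" is the opening in per cent of the stroke, from 0 (shut) to 100 (fully open), set as the call begins (left out, the last holds). The fingers move at their own pace and stop on an object; the grip force is fixed at half the most. Time passes only in rows, so rows that do not move let the fingers close. It gives the time, the measured TCP pose, the force, the opening and the grip force at its end, in the units of the state.
- manip.get_state(): the state, without advancing time (a new reading comes with each control period).
- manip.camera(name): name is "side" or "top" or "wrist"; returns a dict with "frame" (400x640x3 uint8, red, green, blue), "depth" (400x640 float32, m along the optical axis (not along the pixel's ray), 0 where there is no reading), "K" (3x3 intrinsics, pixels), "world_to_cam" (4x4, takes a point from world to camera coordinates). Camera axes: x right, y down, z forward; pixel columns grow to the right and rows downward; lengths in m; the calibration is good to about 2 mm. A picture is of the moment at which its call begins.
- manip.job_done(): hands the job in; it is judged then, once.
The state is a dict: "time_s": time; "joint_positions": joint angles; "joint_velocities": joint speeds; "joint_torque": joint torques, N m; "ee_pos": TCP position; "eef_rot": TCP orientation; "contact_force": force on the tool from outside, world axes, zero at the start; "wrist_torque": the same for the moment, N m; "grip_width": opening from 0.0 (shut) to 1.0 (fully open); "grip_force": force on a finger pad.
Only numpy, scipy, OpenCV 4.12 (cv2) and the standard library are available. Lean on these libraries where they do the work, as an engineer would, in place of code of your own. Each camera call takes 0.05 s, during which the arm holds its last target. There are 200 camera calls.

### The job

Bring up the amplifier on the RF test set for a reading: first switch on the gate bias (module with the round knob), then the drain supply (module with the heat-sink fins), by pressing the raised far end of each one's rocker down until it snaps over, then press the big round transmit button on the fourth module and finish while holding it down. The amplifier is destroyed if the drain is on without the gate, or if transmit is pressed before both are on. Leave the fan module switched on, and do not pick up or shift any of the loose parts lying about.

Things in the scene. Friction and masses are not known exactly. Their poses are not given: they have to be found in the camera images.
- test_set: The RF amplifier test set: a low grey case 250 (x) x 356 (y) x 56 mm, fixed to the bench. Origin: centre of its underside on the bench; x points from its front to its rear. Four aluminium plug-in modules lie side by side, 82 mm apart, along the front half of its top, in any order; the amplifier with its copper horn sits behind them, at most 105 mm above the bench.
- gate_module: Gate-bias module: face plate with one black rocker at the front and one round black adjusting knob (32 mm across, top 26 mm above the module origin, centred 32 mm behind it). Its axes: x = away from the front edge of the test set, y = to the left, z = up. Origin: centre of the underside of its 78 (y) x 116 (x) x 6 mm aluminium face plate, whose top is 62 mm above the bench. 
- drain_module: Drain-supply module: face plate with one black rocker at the front and a block of dark heat-sink fins behind it (34 x 50 mm, from 21 to 55 mm behind the module origin, top at 30 mm). Its axes: x = away from the front edge of the test set, y = to the left, z = up. Origin: centre of the underside of its 78 (y) x 116 (x) x 6 mm aluminium face plate, whose top is 62 mm above the bench. 
- fan_module: Cooling-fan module: face plate with one black rocker, already on, and a flat square fan with a round wire grille behind it (top at 14 mm). A loose brass attenuator stands beside its rocker. To be left alone. Its axes: x = away from the front edge of the test set, y = to the left, z = up. Origin: centre of the underside of its 78 (y) x 116 (x) x 6 mm aluminium face plate, whose top is 62 mm above the bench. 
- tx_module: Transmit module: face plate with a single large round black push button and no rocker. Its axes: x = away from the front edge of the test set, y = to the left, z = up. Origin: centre of the underside of its 78 (y) x 116 (x) x 6 mm aluminium face plate, whose top is 62 mm above the bench. 
- gate_rocker (a joint): Rocker angle, rad: 0 = off (its far, +x, half stands raised 0.42 rad and its near half lies level), 0.42 = on (far half level, near half raised). Pressing the far half down turns it on; over-centre spring: it takes about 4 to 5 N at the press point, snaps over past the middle (0.21) and stays. Starts off.
- drain_rocker (a joint): Rocker angle, rad: 0 = off (its far, +x, half stands raised 0.42 rad and its near half lies level), 0.42 = on (far half level, near half raised). Pressing the far half down turns it on; over-centre spring: it takes about 4 to 5 N at the press point, snaps over past the middle (0.21) and stays. Starts off.
- fan_rocker (a joint): Rocker angle, rad: 0 = off (its far, +x, half stands raised 0.42 rad and its near half lies level), 0.42 = on (far half level, near half raised). Pressing the far half down turns it on; over-centre spring: it takes about 4 to 5 N at the press point, snaps over past the middle (0.21) and stays. Starts on and must stay on.
- tx_button (a joint): Travel of the transmit button, m: 0 = up, 0.006 = fully down. Springs back when let go; 2 N starts it moving, 6.8 N holds it fully down (800 N/m). It makes contact 3 mm down.
- gate_rocker_far (a point): Press point on the gate-bias module's black rocker, on the surface of its far half 15 mm from the pivot; the point moves with the rocker: about 18 mm above the module origin when off, 12 mm when on. The rocker is 22 mm wide, 44 mm long along module x, pivot 26 mm in front of (-x) the module origin; its bezel tops out at 10 mm.
- drain_rocker_far (a point): Press point on the drain-supply module's black rocker, on the surface of its far half 15 mm from the pivot; the point moves with the rocker: about 18 mm above the module origin when off, 12 mm when on. The rocker is 22 mm wide, 44 mm long along module x, pivot 26 mm in front of (-x) the module origin; its bezel tops out at 10 mm.
- tx_top (a point): Centre of the top of the transmit button, a 40 mm black mushroom head; 30 mm above the module origin when up, pressed straight down along -z. Its fixed collar (50 mm across) is 19 mm lower.
- attenuator: Bystander: brass coaxial attenuator, 16 mm across, 34 mm tall, standing on the fan module beside (+y of) its rocker. Origin: centre of its underside.
- load: Bystander: dark round coaxial load, 28 mm across, 30 mm tall, standing on the case behind the modules on the left. Origin: centre of its underside.
- adapter: Bystander: copper waveguide adapter, 28 mm square flange, 33 mm tall, standing on the case behind the modules on the right. Origin: centre of its underside.
- horn: Bystander: loose copper horn antenna standing mouth down on the bench left of the test set, 62 mm across, 106 mm tall. Origin: centre of its underside.
- torque_wrench: Bystander: small wrench, 140 mm, lying on the bench right of the test set. Origin on its underside.
- screwdriver: Bystander: screwdriver, 170 mm, lying on the bench in front of the test set. Origin on its underside.
- eval_board: Bystander: green circuit board 75 x 60 mm on brass pillars, 24 mm tall, right of the test set. Origin: under its centre, on the bench.
- screw_tray: Bystander: grey divided tray 110 x 75 x 28 mm on the bench left of the test set. Origin: centre of its underside.

How it is judged:
By the outcome, as a careful person would: the job done as asked, in the order asked, and still so for the second after the job is handed in, while the arm keeps its last pose, push and grip.
It also fails if it takes over 48 s, if anything falls off the work surface, if the arm or the gripper's body presses on something with over 40 N, if the wrist force passes 120 N, or if a joint passes its speed limit or range.

## Working session

There is one attempt and no reset: what is moved stays moved. The work goes in short steps, Python scripts to look and compute and a tool call to move; the robot and the scene stay as the last step left them, time stands still between calls to the robot, and variables do not carry over. Pictures are saved under pics/ and viewed, at most 10 in all, crops included, and the job is handed in when it is done.

Besides the shell and the picture viewer there is one more tool, called in YAML: its name, and indented under it one key for each argument. carry_out: Moves the arm, as the interface text tells. Its arguments: {"type":"object","properties":{"increments":{"type":"array","items":{"type":"array"}},"fingers":{"type":"number"}},"required":["increments"]}

```bash
mkdir -p pics
python3 - <<'E'
from rig import manip
import cv2,numpy as np
for n in("top","side"):
    c=manip.camera(n); cv2.imwrite(f"pics/{n}0.png",c["frame"][:,:,::-1]); np.savez(f"{n}0.npz",**c)
    print(n,c["K"].tolist(),np.round(c["world_to_cam"],3).tolist())
print(manip.get_state())
E
```

```text
top [[374.32912215713907, 0.0, 316.7773574062473], [0.0, 374.32912215713907, 195.8086251349676], [0.0, 0.0, 1.0]] [[0.026, -1.0, 0.001, 0.002], [-0.985, -0.026, -0.173, 0.551], [0.173, 0.004, -0.985, 0.767], [0.0, 0.0, 0.0, 1.0]]
side [[466.6414190600188, 0.0, 318.16332066483284], [0.0, 466.6414190600188, 203.87248728036934], [0.0, 0.0, 1.0]] [[0.965, -0.263, -0.011, -0.517], [-0.198, -0.699, -0.687, 0.2], [0.173, 0.665, -0.727, 0.941], [0.0, 0.0, 0.0, 1.0]]
{'time_s': 0.1, 'joint_positions': array([-1.15000434e+00,  2.41324041e-01,  3.90718849e-03,  1.33522191e+00,
       -2.10302400e-05,  1.57078856e+00]), 'joint_velocities': array([ 2.39057964e-04, -2.04283821e-03,  2.73601245e-03,  1.89330221e-03,
        1.20663112e-03, -7.61616112e-05]), 'joint_torque': array([-1.11357124e-04, -3.73137867e+01,  2.53010309e+01,  1.08546170e-02,
       -2.56048759e-05, -4.16343312e-06]), 'ee_pos': array([ 0.20414472, -0.45617277,  0.4039269 ]), 'eef_rot': array([ 9.77947062e-01,  2.08850894e-01, -2.02673945e-04, -8.98710254e-04]), 'contact_force': array([-0.20253537, -0.02257439,  0.53251377]), 'wrist_torque': array([ 0.01433786, -0.02518755, -0.02534173]), 'grip_force': 0.0, 'grip_width': 1.003068916723219}
```

View pics/top0.png

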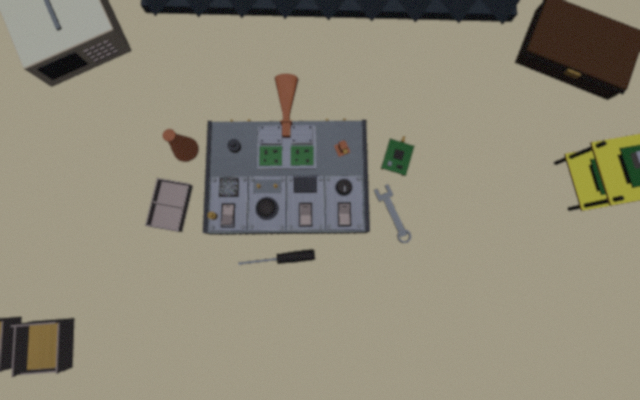

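View pics/side0.png

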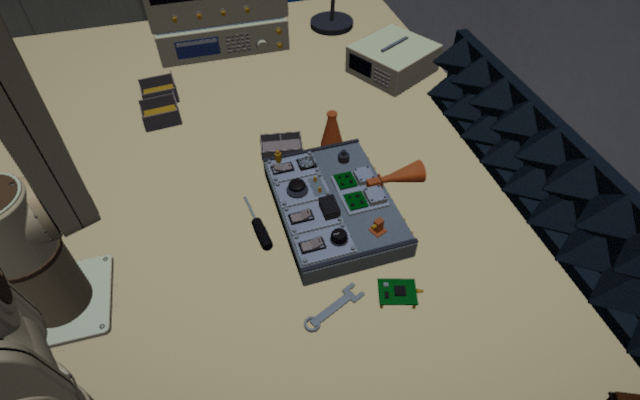

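The top view shows, from left to right: fan (rocker ~228,215), transmit button (266,208), drain with fins (305,185) and rocker (305,213), gate with knob (344,187) and rocker (344,213). Next I'll measure these.

```bash
cat > h.py <<'E'
import numpy as np,cv2
def ray(c,u,v,z):
    K,T=c["K"],c["world_to_cam"]; R,t=T[:3,:3],T[:3,3]
    o=-R.T@t; d=R.T@np.linalg.inv(K)@[u,v,1]; return o+d*(z-o[2])/d[2]
def proj(c,p):
    q=c["world_to_cam"]@np.r_[p,1]; q=c["K"]@q[:3]; return q[:2]/q[2]
E
python3 - <<'E'
from h import *
c=np.load("top0.npz"); im=c["frame"][:,:,::-1]
g=cv2.cvtColor(im,cv2.COLOR_BGR2GRAY)
m=((g<75)*255).astype('uint8')
x0,y0,x1,y1=200,170,375,240
n,l,s,ce=cv2.connectedComponentsWithStats(m[y0:y1,x0:x1])
for i in range(1,n):
    if s[i,4]>20:
        u,v=ce[i]+[x0,y0]; print(np.round([u,v],1),s[i],np.round(ray(c,u,v,.072),4),np.round(ray(c,u,v,.088),4))
cr=cv2.resize(im[112:242,195:375],None,fx=4.4,fy=4.4,interpolation=cv2.INTER_CUBIC); cv2.imwrite("pics/crop0.png",cr)
s=np.load("side0.npz")
cv2.imwrite("pics/crop1.png",cv2.resize(s["frame"][135:285,255:425,::-1],None,fx=4,fy=4,interpolation=cv2.INTER_CUBIC))
E
```

```text
[206.5 200.7] [  4   0   6  63 251] [0.5304 0.2481 0.072 ] [0.5279 0.2433 0.088 ]
[365.7 200.8] [163   0   6  62 240] [ 0.5389 -0.0872  0.072 ] [ 0.5363 -0.0851  0.088 ]
[229.1 179.2] [20  7 19  6 54] [0.578  0.2036 0.072 ] [0.5746 0.1997 0.088 ]
[304.7 184. ] [ 94   6  23  17 370] [0.5717 0.0425 0.072 ] [0.5684 0.0419 0.088 ]
[343.3 186.9] [136   9  16  17 203] [ 0.5676 -0.0397  0.072 ] [ 0.5644 -0.0386  0.088 ]
[234.7 193.4] [30 19  8  8 34] [0.5477 0.1897 0.072 ] [0.5449 0.186  0.088 ]
[222.7 194.9] [19 23 10  4 22] [0.5438 0.2148 0.072 ] [0.5411 0.2107 0.088 ]
[266.4 208. ] [ 56  27  22  23 385] [0.5182 0.1212 0.072 ] [0.516 0.119 0.088]
[233.1 219.7] [32 43  3 14 25] [0.4918 0.1894 0.072 ] [0.4902 0.1858 0.088 ]
```

View pics/crop0.png

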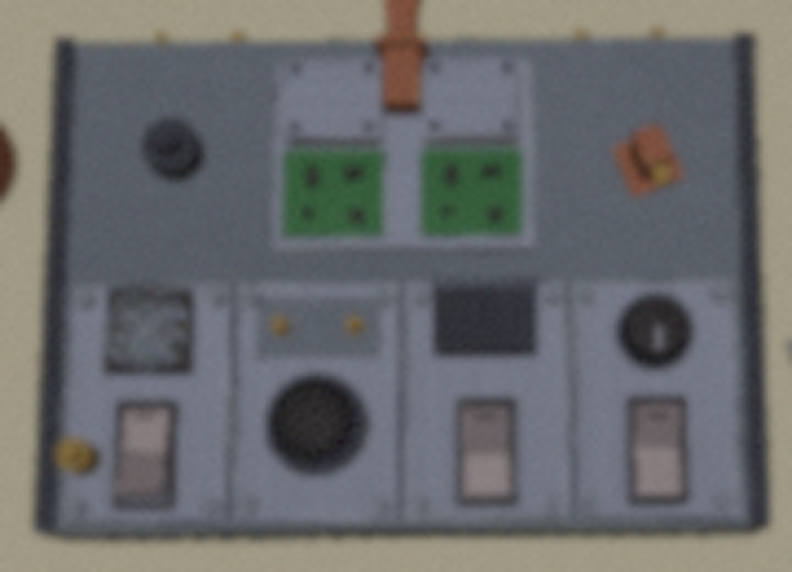

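View pics/crop1.png

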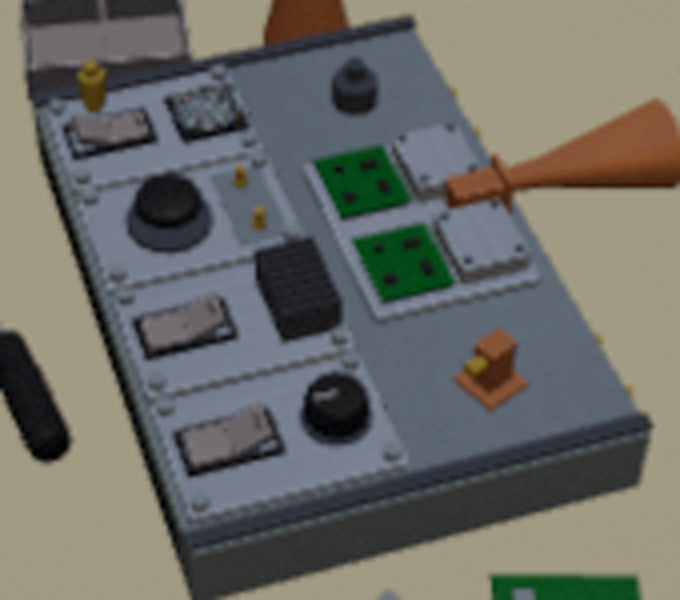

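The crops confirm the order. In crop 0 the gate bezel centre is at ~(658,450), the drain bezel at ~(487,451) and the button at ~(317,424). In both gate and drain the rocker's far half is raised.

Run:
```python
from h import *
from scipy.spatial.transform import Rotation as Ro
from rig import manip
c=np.load("top0.npz"); f=lambda x,y,z:ray(c,x/4.4+194.6,y/4.4+111.6,z)
P={k:f(*a) for k,a in dict(gate=(658.5,450,.066),drain=(487,451,.066),fan=(145.5,454,.066),tx=(317,424,.084)).items()}
d=P["fan"]-P["gate"]; yaw=np.arctan2(-d[0],d[1]); print("yaw",yaw,"spacing",np.linalg.norm(d)/3)
print({k:np.round(v,4) for k,v in P.items()})
# case front corners / rear corners at rail top
for a in((40,532),(765,528),(57,38),(752,35)): print(np.round(f(*a,.058),4))
ax=np.array([np.cos(yaw),np.sin(yaw),0])
s=manip.get_state(); R=Ro.from_quat(s["eef_rot"]).as_matrix(); print(np.round(R,3))
# depth near the top points
S=np.load("side0.npz")
for k in P:
    t=P[k]+ax*(.017 if k!="tx" else 0); t[2]={"tx":.086}.get(k,.074); print(k,"target",np.round(t,4),"tool mm",np.round(R.T@(t-s["ee_pos"])*1000,0),"side px",np.round((proj(S,t)-[255,135])*4))
```

```text
yaw 0.03369575242588761 spacing 0.08195634193828526
{'gate': array([ 0.5108, -0.0428,  0.066 ]), 'drain': array([0.5082, 0.0394, 0.066 ]), 'fan': array([0.5025, 0.2029, 0.066 ]), 'tx': array([0.5167, 0.119 , 0.084 ])}
[0.4645 0.253  0.058 ]
[ 0.4754 -0.095   0.058 ]
[0.7139 0.2638 0.058 ]
[ 0.7247 -0.088   0.058 ]
[[ 0.913  0.408 -0.001]
 [ 0.408 -0.913  0.002]
 [-0.    -0.002 -1.   ]]
gate target [ 0.5278 -0.0422  0.074 ] tool mm [ 465. -245.  330.] side px [258. 420.]
drain target [0.5252 0.04   0.074 ] tool mm [ 496. -321.  331.] side px [213. 306.]
fan target [0.5195 0.2035 0.074 ] tool mm [ 557. -473.  331.] side px [135. 113.]
tx target [0.5167 0.119  0.086 ] tool mm [ 520. -397.  319.] side px [163. 195.]
```

carry_out:
  increments:
    - [[0,0,0],0.13]
    - [[0,0,0],0.13]
    - [[0,0,0],0.126]
    - [[26,-31,0],0]
    - [[26,-31,0],0]
  fingers: 0

```text
time_s: 0.6
ee_pos: [0.254, -0.3923, 0.404]
eef_rot: [1.0, 0.016, -0.0, -0.001]
contact_force: [1.2, -0.8, 0.9]
grip_width: 0.144
grip_force: 0.0
```

carry_out:
  increments:
    - [[26,-31,0],0]
    - [[26,-31,0],0]
    - [[26,-31,0],0]
    - [[26,-31,0],0]
    - [[26,-31,0],0]

```text
time_s: 1.1
ee_pos: [0.3792, -0.2317, 0.4044]
eef_rot: [1.0, 0.017, -0.0, -0.0]
contact_force: [1.1, -1.3, -0.4]
grip_width: -0.001
grip_force: 0.0
```

carry_out:
  increments:
    - [[26,-31,0],0]
    - [[26,-31,0],0]
    - [[26,-31,0],0]
    - [[26,-31,0],0]
    - [[26,-31,0],0]

```text
time_s: 1.6
ee_pos: [0.5038, -0.0722, 0.4043]
eef_rot: [1.0, 0.018, -0.0, 0.0]
contact_force: [0.9, -0.8, 0.1]
grip_width: -0.0
grip_force: 0.0
```

carry_out:
  increments:
    - [[0,0,0],0]
    - [[0,0,30],0]
    - [[0,0,30],0]
    - [[0,0,0],0]
    - [[0,0,0],0]

```text
time_s: 2.1
ee_pos: [0.5027, -0.0741, 0.3446]
eef_rot: [1.0, 0.017, -0.001, -0.0]
contact_force: [0.0, 0.7, 0.4]
grip_width: -0.002
grip_force: 0.0
```

carry_out:
  increments:
    - [[26,-31,0],0]
    - [[0,0,35],0]
    - [[0,0,32],0]
    - [[0,0,0],0]
    - [[0,0,0],0]

```text
time_s: 2.6
ee_pos: [0.5285, -0.0422, 0.2792]
eef_rot: [1.0, 0.017, 0.0, 0.0]
contact_force: [0.5, -1.1, 1.1]
grip_width: 0.002
grip_force: 0.0
```

Run:
```python
from h import *
from rig import manip
a=manip.camera("side")["frame"][135:285,255:425,::-1]; b=manip.camera("top")["frame"][142:242,215:385,::-1]
cv2.imwrite("pics/gate1.png",np.hstack([cv2.resize(a,(400,353)),cv2.resize(b,(400,353))]))
print(manip.get_state()["ee_pos"])
```

```text
[ 0.5291207  -0.04230068  0.28038126]
```

View pics/gate1.png

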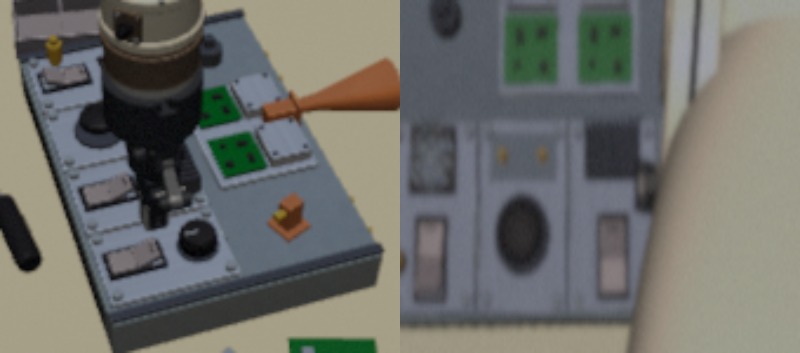

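The side view shows the closed fingertip hovering above the gate rocker, with the knob clear behind it. I'll press in small steps.

carry_out:
  increments:
    - [[0,0,15],0]
    - [[0,0,10],0]
    - [[0,0,3],0]
    - [[0,0,0],0]
    - [[0,0,0],0]

```text
time_s: 3.2
ee_pos: [0.5282, -0.042, 0.2503]
eef_rot: [1.0, 0.017, 0.0, 0.0]
contact_force: [0.3, 0.2, -0.8]
grip_width: -0.001
grip_force: 0.0
```

carry_out:
  increments:
    - [[0,0,2],0]
    - [[0,0,2],0]
    - [[0,0,0],0]

```text
time_s: 3.5
ee_pos: [0.5284, -0.0419, 0.2459]
eef_rot: [1.0, 0.017, 0.001, 0.0]
contact_force: [-0.1, -0.5, 1.6]
grip_width: -0.0
grip_force: 0.5
```

carry_out:
  increments:
    - [[0,0,2],0]
    - [[0,0,0],0]

```text
time_s: 3.7
ee_pos: [0.5274, -0.0418, 0.243]
eef_rot: [1.0, 0.017, -0.001, -0.0]
contact_force: [-0.0, 0.0, -0.2]
grip_width: -0.003
grip_force: 0.0
```

carry_out:
  increments:
    - [[0,0,1],0]
    - [[0,0,1],0]
    - [[0,0,0],0]

```text
time_s: 4.0
ee_pos: [0.5279, -0.0419, 0.2416]
eef_rot: [1.0, 0.017, -0.0, -0.0]
contact_force: [-0.6, 0.1, 0.9]
grip_width: -0.0
grip_force: 0.0
```

carry_out:
  increments:
    - [[0,0,1],0]
    - [[0,0,0],0]

```text
time_s: 4.2
ee_pos: [0.5279, -0.0419, 0.2414]
eef_rot: [1.0, 0.017, 0.0, 0.0]
contact_force: [-2.1, 1.4, 6.4]
grip_width: -0.002
grip_force: 3.0
```

carry_out:
  increments:
    - [[0,0,-35],0]
    - [[0,0,-35],0]
    - [[0,-41,0],0]
    - [[0,-41,0],0]
    - [[0,0,0],0]

```text
time_s: 4.7
ee_pos: [0.5257, 0.0301, 0.311]
eef_rot: [1.0, 0.028, 0.0, -0.005]
contact_force: [0.2, -0.5, 1.1]
grip_width: -0.003
grip_force: 0.0
```

Run:
```python
from h import *
from rig import manip
a=manip.camera("side")["frame"][205:285,285:385,::-1]
cv2.imwrite("pics/gate2.png",cv2.resize(a,None,fx=6,fy=6,interpolation=cv2.INTER_CUBIC))
print(manip.get_state()["ee_pos"])
```

```text
[0.52568542 0.02882177 0.31071891]
```

View pics/gate2.png

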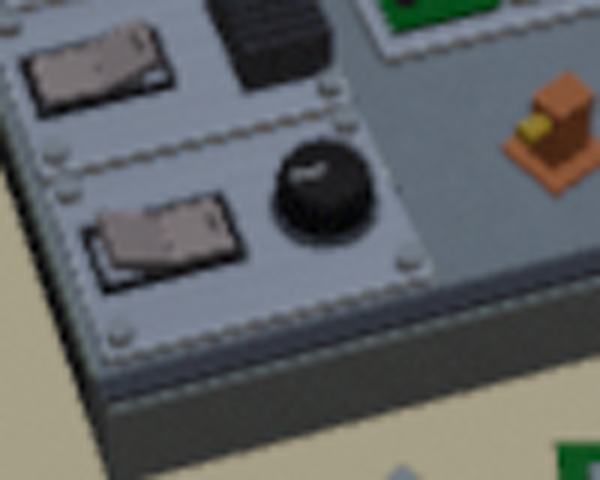

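The gate rocker has flipped: its near end at (130,235) is raised and its far end is level. The drain rocker at (150,45) is still raised at its far end. I'll correct the position and press it.

carry_out:
  increments:
    - [[0,0,0],0.021]
    - [[0,-11,0],0]
    - [[0,0,15],0]
    - [[0,0,15],0]
    - [[0,0,0],0]

```text
time_s: 5.25
ee_pos: [0.5249, 0.0256, 0.2787]
eef_rot: [1.0, 0.022, -0.003, -0.009]
contact_force: [-0.8, 0.1, -0.9]
grip_width: 0.002
grip_force: 0.0
```

carry_out:
  increments:
    - [[0,0,0],0]

```text
time_s: 5.35
ee_pos: [0.5259, 0.0259, 0.2807]
eef_rot: [1.0, 0.023, -0.001, -0.009]
contact_force: [0.3, -0.0, 0.4]
grip_width: -0.0
grip_force: 0.0
```

Run:
```python
from rig import manip
s=manip.get_state()
for k in("joint_positions","joint_velocities","joint_torque","ee_pos","eef_rot","contact_force","wrist_torque"):print(k,s[k].round(4))
```

```text
joint_positions [ 0.0448  0.3794 -0.1382  1.0544  0.0177  3.1411]
joint_velocities [ 0.0045 -0.0132  0.0197 -0.0001 -0.0018  0.0001]
joint_torque [-4.00000e-04 -4.06492e+01  2.21626e+01  2.37000e-02  5.79000e-02
  1.00000e-04]
ee_pos [0.5259 0.0259 0.2807]
eef_rot [ 9.997e-01  2.260e-02 -8.000e-04 -8.900e-03]
contact_force [ 0.2997 -0.0275  0.3709]
wrist_torque [-0.0265 -0.0189 -0.0453]
```

Joint 6 has reached its range end at 3.14, so I'll turn the tool back by 0.3 rad. That orientation still fits the rocker and the button.

carry_out:
  increments:
    - [[0,0,-10],-0.1]
    - [[0,0,0],-0.1]
    - [[0,0,0],-0.1]
    - [[0,0,0],0]
    - [[0,0,0],0]

```text
time_s: 5.85
ee_pos: [0.5262, 0.0262, 0.2915]
eef_rot: [0.985, 0.171, 0.002, -0.009]
contact_force: [-0.2, -0.2, -0.8]
grip_width: 0.003
grip_force: 0.0
```

```bash
cat > d.py <<'E'
import sys,numpy as np
from rig import manip
from scipy.spatial.transform import Rotation as Ro
s=manip.get_state(); R=Ro.from_quat(s["eef_rot"]).as_matrix()
t=np.array(eval(sys.argv[1])); print(s["ee_pos"].round(4),s["joint_positions"].round(3),s["eef_rot"].round(4),"tool mm",(R.T@(t-s["ee_pos"])*1000).round(1))
E
python3 d.py "[.5255,.0400,.253]"
```

```text
[0.5262 0.0262 0.2915] [ 0.045  0.369 -0.123  1.078  0.018  2.843] [ 0.9852  0.1712  0.0016 -0.0088] tool mm [  3.8 -12.6  38.8]
```

```bash
sed -i 's/^t=.*/t=np.array(eval(sys.argv[1])); tip=s["ee_pos"]+.173*R[:,2]; print("tip",tip.round(4),"z",R[:,2].round(3),s["joint_positions"].round(3),"tool mm",(R.T@(t-tip)*1000).round(1))/' d.py
python3 d.py "[.5255,.0400,.080]"
```

```text
tip [0.5262 0.0292 0.1185] z [ 0.     0.018 -1.   ] [ 0.045  0.369 -0.123  1.078  0.018  2.843] tool mm [ 2.7 -9.7 38.7]
```

carry_out:
  increments:
    - [[3,-10,0],0]
    - [[0,0,20],0]
    - [[0,0,12],0]
    - [[0,0,0],0]
    - [[0,0,0],0]

```text
time_s: 6.35
ee_pos: [0.5252, 0.0375, 0.2588]
eef_rot: [0.985, 0.172, 0.0, -0.009]
contact_force: [0.4, 0.2, 0.8]
grip_width: 0.0
grip_force: 0.0
```

```bash
python3 d.py "[.5255,.0400,.080]"
```

```text
tip [0.5248 0.0406 0.0858] z [-0.002  0.018 -1.   ] [ 0.067  0.402 -0.168  1.002  0.018  2.862] tool mm [0.5 0.9 5.8]
```

Next I'll press the drain the same way; bottom is at a TCP z of about 0.241.

carry_out:
  increments:
    - [[0,0,5],0]
    - [[0,0,3],0]
    - [[0,0,3],0]
    - [[0,0,0],0]

```text
time_s: 6.75
ee_pos: [0.5259, 0.0375, 0.2484]
eef_rot: [0.985, 0.172, 0.002, -0.009]
contact_force: [0.9, 1.2, 1.2]
grip_width: -0.002
grip_force: 0.4
```

carry_out:
  increments:
    - [[0,0,2],0]
    - [[0,0,2],0]
    - [[0,0,0],0]

```text
time_s: 7.05
ee_pos: [0.5246, 0.0376, 0.2433]
eef_rot: [0.985, 0.172, -0.0, -0.009]
contact_force: [0.1, -0.5, -0.7]
grip_width: -0.001
grip_force: 0.0
```

carry_out:
  increments:
    - [[0,0,1],0]
    - [[0,0,1],0]
    - [[0,0,0],0]

```text
time_s: 7.35
ee_pos: [0.525, 0.0376, 0.2417]
eef_rot: [0.985, 0.172, 0.001, -0.009]
contact_force: [-1.0, -0.2, -0.8]
grip_width: 0.002
grip_force: 0.0
```

carry_out:
  increments:
    - [[0,0,1],0]
    - [[0,0,0],0]

```text
time_s: 7.55
ee_pos: [0.5251, 0.0376, 0.2415]
eef_rot: [0.985, 0.172, 0.001, -0.009]
contact_force: [-3.0, -1.0, 4.6]
grip_width: -0.0
grip_force: 2.0
```

carry_out:
  increments:
    - [[0,0,-30],0]
    - [[0,0,-30],0]
    - [[20,-25,0],0]
    - [[10,-25,0],0]
    - [[0,0,0],0]

```text
time_s: 8.05
ee_pos: [0.5369, 0.0962, 0.3023]
eef_rot: [0.985, 0.174, 0.002, -0.009]
contact_force: [0.6, -0.5, 1.0]
grip_width: 0.002
grip_force: 0.0
```

```bash
python3 - <<'E'
from h import *
from rig import manip
a=manip.camera("side")["frame"][155:285,255:385,::-1]
cv2.imwrite("pics/drain2.png",cv2.resize(a,None,fx=4.6,fy=4.6,interpolation=cv2.INTER_CUBIC))
E
python3 d.py "[.5167,.1190,.092]"
```

```text
tip [0.5364 0.0981 0.129 ] z [-0.001  0.018 -1.   ] [ 0.171  0.392 -0.058  1.119  0.017  2.964] tool mm [-11.5 -25.8  37.3]
```

View pics/drain2.png

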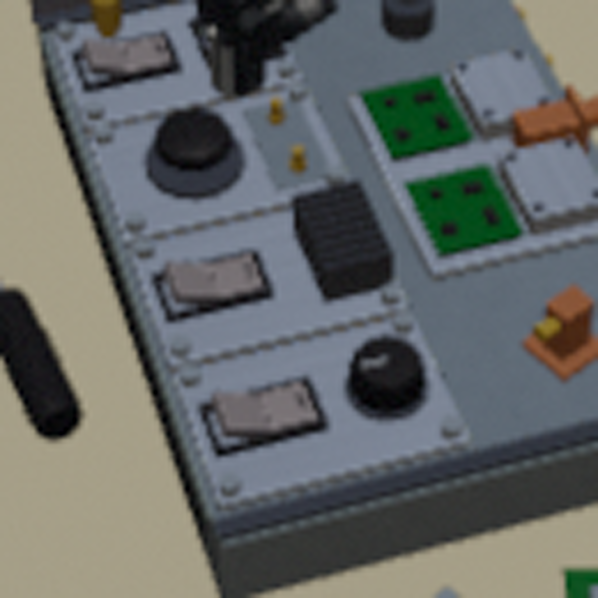

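The gate (265,410), drain (215,280) and fan (125,55) rockers are all on, with their near ends raised. I'll move over the button at (195,140).

carry_out:
  increments:
    - [[-11,-25,0],0]
    - [[0,0,20],0]
    - [[0,0,11],0]
    - [[0,0,0],0]
    - [[0,0,0],0]

```text
time_s: 8.6
ee_pos: [0.5178, 0.1135, 0.2711]
eef_rot: [0.985, 0.172, 0.0, -0.009]
contact_force: [0.1, 0.8, -0.2]
grip_width: -0.003
grip_force: 0.0
```

```bash
python3 d.py "[.5167,.1190,.080]"
```

```text
tip [0.5175 0.1165 0.0982] z [-0.002  0.017 -1.   ] [ 0.211  0.394 -0.143  1.032  0.017  3.008] tool mm [ 0.1 -2.3 18.2]
```

carry_out:
  increments:
    - [[0,-2,6],0]
    - [[0,0,5],0]
    - [[0,0,3],0]
    - [[0,0,0],0]

```text
time_s: 9.0
ee_pos: [0.5173, 0.1162, 0.2575]
eef_rot: [0.985, 0.172, 0.001, -0.009]
contact_force: [0.2, -0.2, 3.1]
grip_width: 0.003
grip_force: 1.6
```

carry_out:
  increments:
    - [[0,0,1],0]
    - [[0,0,1],0]
    - [[0,0,1],0]
    - [[0,0,0],0]

```text
time_s: 9.4
ee_pos: [0.5172, 0.1162, 0.2549]
eef_rot: [0.985, 0.172, 0.002, -0.009]
contact_force: [-0.0, -1.7, 5.2]
grip_width: -0.004
grip_force: 2.7
```

carry_out:
  increments:
    - [[0,0,1],0]
    - [[0,0,0],0]

```text
time_s: 9.6
ee_pos: [0.5172, 0.1162, 0.2539]
eef_rot: [0.985, 0.172, 0.002, -0.009]
contact_force: [-0.1, -1.3, 5.9]
grip_width: -0.0
grip_force: 3.0
```

carry_out:
  increments:
    - [[0,0,1],0]
    - [[0,0,0.5],0]
    - [[0,0,0],0]
    - [[0,0,0],0]

```text
time_s: 10.0
ee_pos: [0.5172, 0.1162, 0.2534]
eef_rot: [0.985, 0.172, 0.002, -0.009]
contact_force: [-2.3, -2.0, 11.8]
grip_width: 0.002
grip_force: 5.6
```

The force is 11.8 N, so the button is held at its stop. I'll check the rockers and the bystanders once, then hand in.

Run:
```python
from h import *
from rig import manip
a=manip.camera("side")["frame"][115:315,225:425,::-1]
cv2.imwrite("pics/end.png",cv2.resize(a,None,fx=3,fy=3,interpolation=cv2.INTER_CUBIC)); print(manip.get_state()["contact_force"])
```

```text
[-2.20436812 -2.35395955 10.95815882]
```

View pics/end.png

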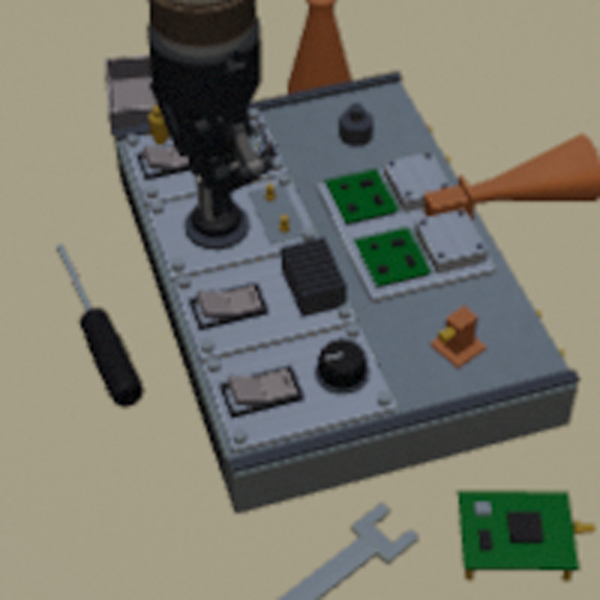

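The fingertips hold the button down at (215,225), the gate (262,388) and drain (228,305) rockers are on, and the loose parts are undisturbed.

```bash
python3 -c "
from rig import manip
print(manip.job_done())"
```

```text
the job is handed in; nothing more can be done
None
```

I switched on the gate bias, then the drain supply, and handed the job in with the transmit button held fully down at about 11 N. The fan is still on, and none of the loose parts I could see had moved.

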